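# Sweep the off-cuts into the scrap bin

## Robot

A 6-joint arm with a two-finger parallel gripper is mounted at the origin on the work surface. World frame = base frame: x ahead of the robot, y to its left, z up, the work surface at z = 0. Lengths are in m, angles in rad, forces in N, time in s.
With the tool pointing down it reaches from about 0.275 to 0.775 m from the base axis. Payload 14.6 kg.
Tool frame: the origin (TCP) lies at the very end of the fingers, on their centre line; the grasp point (between the pads) lies 19 mm behind it; z points along the fingers, x is the direction in which the jaws open and shut, and the axes are right-handed (so a half turn about z gives the same grasp; the last joint's range is limited). The gripper opens to 85 mm and grips with 20 to 120 N. Pads are 22 mm wide; open, the fingers measure 114 mm over their backs; the gripper's body (76 mm by 85 mm) begins 54 mm behind the grasp point. The pads swing forward as they close: fully open they stand 13 mm farther back than shut.
Start: joints at [1.016, 0.263, -0.048, 1.259, 0, 1.415], TCP at [0.204, 0.484, 0.231] pointing down, gripper open.
Joint ranges: [-2.65, 2.65], [-0.89, 1.7], [-1.18, 1.37], [-2.13, 2.11], [-1.35, 1.29], [-3.14, 3.14]. Speed limits (rad/s): [1.89, 1.89, 2.57, 2.79, 3.14, 3.14].

## Interface

Orientations are given as a 3x3 rotation matrix whose columns are the frame's x, y, z axes.
In Python, from workcell import * gives the robot as it stands.
- The arm moves only by the shell command python3 -m jog 'ROWS' [FORCE]. ROWS is JSON, a list of rows, each an object with "offset": the shift along the tool's x, y, z in m, a list of three; "delta_rot": the turn, a rotation vector about the tool's x, y, z in rad, a list of three; "gripper": the opening, from 0 (shut) to 1 (fully open). A call has 1 to 10 rows; each row shifts and turns the commanded pose from where the row before left it, along the tool's axes as they then stand; what a row does not reach is not made up. A row lasts 1/8 s, in which the tool goes at most 62.5 mm and 10.7 degrees, less where a joint would pass 70% of its speed; a pose out of reach is approached as far as the arm can. A call is refused whole if a number of a shift passes 0.0625 or a number of a turn 0.188, either way. A call with a gripper value outside its range is refused whole. The fingers move at their own pace and stop on an object; FORCE is the grip in N (left out, the last holds). Time passes only in rows, so rows that do not move let the fingers close. It gives the time, the measured TCP pose, the force and the opening at its end, in the units of the state.
- read_state(): the state, without advancing time (a new reading comes with each control period).
- grab_frame(name): name is "scene" or "top" or "wrist"; returns a dict with "pixels" (384x512x3 uint8, red, green, blue), "fx", "fy", "cx", "cy" (pixels), "xyz" and "orientation" of the camera in the world. Camera axes: x right, y down, z forward; pixel columns grow to the right and rows downward; lengths in m; the calibration is good to about 2 mm. A picture is of the moment at which its call begins. There is no depth.
- hand_in(): hands the job in, once; it reports no verdict.
The state is a dict: "time_s": time; "joints": joint angles; "dq": joint speeds; "tau": joint torques, N m; "ee_pos": TCP position; "ee_rot": TCP orientation; "contact_force": force on the tool from outside, world axes, zero at the start; "torque": the same for the moment, N m; "opening": finger opening in m.
Only numpy, scipy, OpenCV 4.12 (cv2) and the standard library are available. Lean on these libraries where they do the work, as an engineer would, in place of code of your own. Each camera call takes 0.05 s, during which the arm holds its last target. There are 200 camera calls.

## Task

Sweep the three small wooden off-cuts across the raised work board with closed fingers and over its edge, so that all three drop into the open scrap bin standing against that side of the board. Only push them along the board: do not pick any up or lift it off the board. Leave everything else on the bench where it is.

Things in the scene. Friction and masses are not known exactly. Their poses are not given: they have to be found in the camera images.
- board: Raised rectangular work board, grey top with chipboard edges, fixed. 380 mm along its x axis, 360 mm along its y axis; its flat top is 75 mm above the bench. It has no rim. Origin: centre of its underside, at bench height; z up. The bin stands against either its +y edge or its -y edge, and a closed box against the other.
- bin: Open-topped plywood scrap bin, empty, fixed, 300 mm along x, 160 mm along y, 60 mm high, walls and floor 6 mm, its axes parallel to the board's. One 300 mm side stands 2 mm from the board's edge, its middle 40 mm to the board's -x of the board's middle, its rim 15 mm below the board's top. Origin: centre of its underside, at bench height.
- closed_box: Closed plywood box with a dark wooden lid and small brass catch plates, fixed, 300 x 160 x 60 mm, standing 2 mm from the board's other y edge. Origin: centre of its underside. Not to be used.
- offcut_block_mid (a point): Centre of a loose rectangular wooden off-cut lying on the board, 44 mm along x, 32 mm along y, 22 mm high, about 24 g.
- offcut_round_mid (a point): Centre of a loose round wooden off-cut (a slice of dowel) lying flat on the board, 38 mm across, 20 mm high, about 22 g.
- offcut_notched_mid (a point): Middle of a loose L-shaped wooden off-cut lying on the board: a 40 x 36 mm rectangle (x by y, this point at its centre) with its +x +y quarter cut out, 20 mm high, about 20 g; its axes are the off-cut's own and its centre of mass lies 3 mm to -x and 3 mm to -y of this point.
- wax_jar: Small closed jar with a steel lid, 36 mm across, 40 mm high, loose on the board between the off-cuts' places. Leave alone. Origin: centre of its underside.
- finial: Small turned wooden knob, darker wood, 32 mm across at the foot, 40 mm high, loose on the board between the off-cuts' places. Leave alone. Origin: centre of its underside.
- rosette: Carved round rosette in darker wood, 68 mm across, 20 mm high at its middle, lying on the far part of the board. Leave alone. Origin: centre of its underside.
- chisel: Carving chisel lying on the far part of the board, about 180 mm long along its x, handle (20 mm wide, 18 mm high) to its -x, steel blade to +x. Leave alone. Origin: about mid-length, on its underside.
- mug: White mug, 80 mm across, 90 mm high, on the bench at the far left. Leave alone. Origin: centre of its underside.
- mallet: Round wooden carver's mallet standing on its head, 90 mm across, 225 mm high, on the bench at the right. Leave alone. Origin: centre of its underside.
- sanding_block: Cork sanding block, 110 x 65 x 34 mm, lying on the bench at the left. Leave alone. Origin: centre of its underside.
Mind the look-alikes: they are no part of the job. What is shaped like the part that bears offcut_notched_mid but grey or orange is not meant. What is shaped like the part that bears offcut_round_mid but blue is not meant.

How it is judged:
By the outcome, as a careful person would: the job done as asked, in the order asked, and still so for the second after the job is handed in, with the robot touching nothing.
It also fails if it takes over 67 s, if anything falls off the work surface, if the arm or the gripper's body presses on something with over 40 N, if the wrist force passes 120 N, or if a joint passes its speed limit or range.

## Working session

There is one attempt and no reset: what is moved stays moved. The work goes in short steps, Python scripts to look and compute and a shell command to move; the robot and the scene stay as the last step left them, time stands still between calls to the robot, and variables do not carry over. Pictures are saved under pics/ and viewed, about 8 in all and at most 12, crops included, and the job is handed in when it is done.

```bash
mkdir -p pics
python3 - <<'E'
from workcell import *
import cv2
for n in("top","scene"):
    f=grab_frame(n); cv2.imwrite(f"pics/{n}0.png",cv2.resize(f["pixels"][:,:,::-1],(800,600),interpolation=cv2.INTER_CUBIC)); print(n,f["fx"],f["fy"],f["cx"],f["cy"],f["xyz"],f["orientation"])
s=read_state();print(s["time_s"],s["ee_pos"],s["ee_rot"],s["opening"])
E
```

```text
top 401.030598138049 401.030598138049 258.1744127113408 189.35241804543932 [0.27506972 0.00799109 1.46415136] [[-0.02020379 -0.97462366  0.22293614]
 [-0.99979162  0.01904393 -0.00735149]
 [ 0.00291935 -0.22303821 -0.97480533]]
scene 499.8285125464041 499.8285125464041 253.67068426570984 198.37010827397745 [ 1.52416279 -0.05368161  1.43453435] [[ 0.05580557  0.81891994 -0.57118813]
 [ 0.9984397  -0.04690415  0.03030132]
 [-0.00197673 -0.57198788 -0.82025969]]
0.1 [0.20421821 0.48340285 0.23087865] [[ 3.89221556e-01  9.21144037e-01 -4.93912718e-04]
 [ 9.21143715e-01 -3.89221841e-01 -7.84588492e-04]
 [-9.14960628e-04 -1.49585842e-04 -9.99999570e-01]] 0.08547389613842103
```

View pics/top0.png

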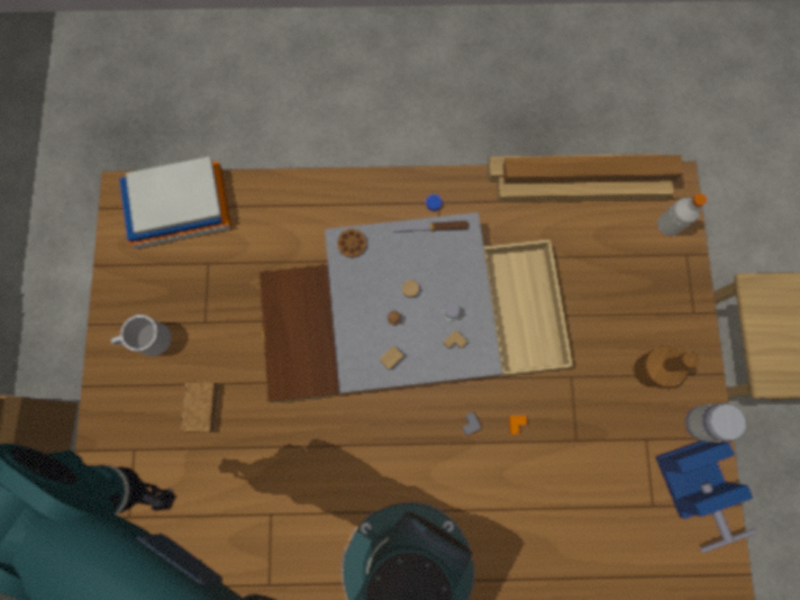

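View pics/scene0.png

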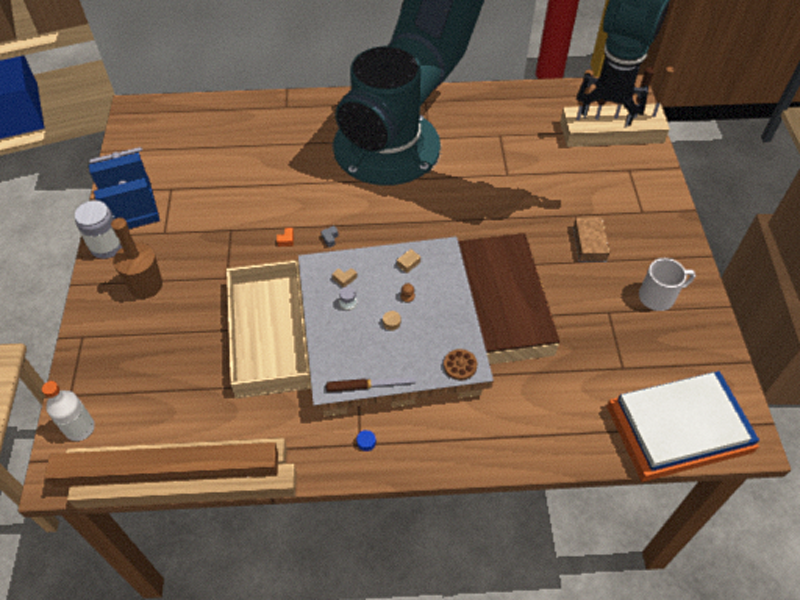

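The top view shows the bin on the right, at world -y (px 530,307), and the closed box at left. On the board are the block (391,357), round (411,288), notched piece (455,341), jar (453,313), finial (394,318), rosette (352,243) and chisel (430,228). The scene view agrees.

```bash
cat > h.py <<'E'
from workcell import *
import cv2, numpy as np
def ray(f,u,v,z):
    d=np.array(f["orientation"])@[(u-f["cx"])/f["fx"],(v-f["cy"])/f["fy"],1]; o=np.array(f["xyz"]); return (o+d*(z-o[2])/d[2])[:2]
def proj(f,p):
    c=np.array(f["orientation"]).T@(np.array(p)-f["xyz"]); return c[0]/c[2]*f["fx"]+f["cx"],c[1]/c[2]*f["fy"]+f["cy"]
E
python3 - <<'E'
from h import *
f=grab_frame("top");s=512/800
C=[ray(f,u*s,v*s,.075) for u,v in((327,228),(480,214),(502,375),(340,392))]
print("board",np.round(C,3)); c=np.mean(C,0)
ey=C[0]+C[3]-C[1]-C[2]; print("centre",c,"yaw",np.degrees(np.arctan2(-ey[0],ey[1])))
for n,u,v,z in(("block",391,357,.097),("round",411,288,.095),("notch",455,341,.095),("jar",454,312,.1),("finial",394,318,.095),("ros",352,243,.09)):
    print(n,np.round(ray(f,u*s,v*s,z),3))
i=f["pixels"][130:255,200:375,::-1]
cv2.imwrite("pics/top1.png",cv2.resize(i,None,fx=4.5,fy=4.5,interpolation=cv2.INTER_CUBIC))
E
```

```text
board [[ 0.758  0.172]
 [ 0.786 -0.186]
 [ 0.409 -0.217]
 [ 0.379  0.141]]
centre [ 0.58314847 -0.0223826 ] yaw 4.610567857439634
block [0.451 0.028]
round [ 0.606 -0.02 ]
notch [ 0.484 -0.114]
jar [ 0.548 -0.114]
finial [0.538 0.02 ]
ros [0.716 0.113]
```

View pics/top1.png

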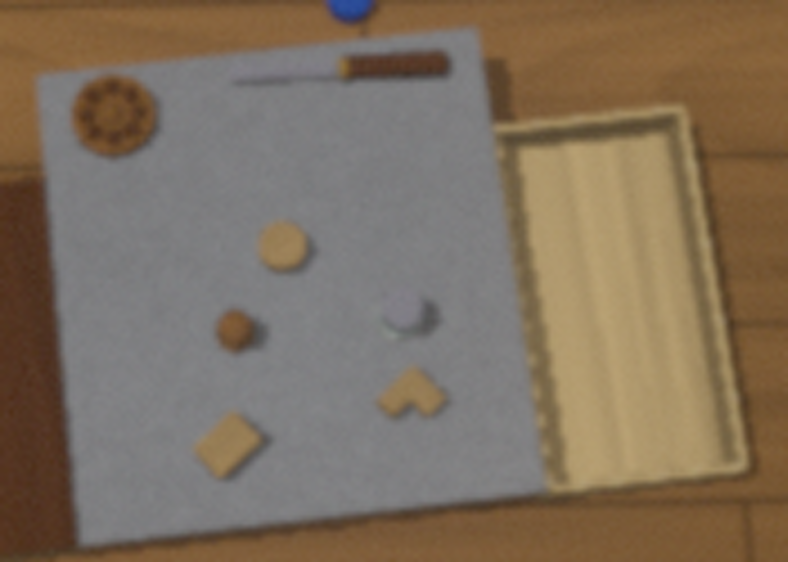

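The crop is clearer. Block (230,445) and notched piece (rectangle centre ~(412,403), notch facing the robot) are both turned about 45°. Round is at (284,246), jar base ~(405,320), finial (236,332). I'll get refined coordinates in the board frame, then move.

```bash
cat >> h.py <<'E'
def setframe(c,a):
    import json; json.dump([list(c),a],open("fr.json","w"))
def toB(p):
    import json; c,a=json.load(open("fr.json")); d=np.array(p)[:2]-c; return np.array([d[0]*np.cos(a)+d[1]*np.sin(a),-d[0]*np.sin(a)+d[1]*np.cos(a)])
E
python3 - <<'E'
from h import *
f=grab_frame("top")
q=lambda u,v,z:ray(f,u/4.5+200-.4,v/4.5+130-.4,z)
C=[q(u,v,.075) for u,v in((38,75),(480,28),(548,490),(78,547))]
c=np.mean(C,0);ey=C[0]+C[3]-C[1]-C[2];ex=C[0]+C[1]-C[2]-C[3]
a1=np.arctan2(-ey[0],ey[1]);a2=np.arctan2(ex[1],ex[0]);print(c,a1,a2,np.linalg.norm(ex)/2,np.linalg.norm(ey)/2)
setframe(c,(a1+a2)/2)
for n,u,v,z in(("block",230,445,.097),("bl",195,447,.097),("bt",233,411,.097),("br",265,437,.097),("bb",222,478,.097),("round",284,246,.095),("notch",412,403,.095),("napex",413,367,.095),("nl",375,403,.095),("nr",447,400,.095),("jarbase",404,320,.08),("finial",236,332,.095),("binL",690,105,.06),("binR",748,470,.06)):
    print(n,np.round(toB(q(u,v,z))*1e3))
t=read_state()["ee_pos"];print("tcp",toB(t),t[2])
E
```

```text
[ 0.58503322 -0.02004281] 0.09626230539606594 0.08976015885194531 0.37935351432995434 0.36194505720055165
block [-129.   58.]
bl [-128.   85.]
bt [-104.   53.]
br [-126.   31.]
bb [-153.   67.]
round [21. -1.]
notch [-113.  -84.]
napex [-85. -88.]
nl [-109.  -56.]
nr [-113. -111.]
jarbase [-45. -88.]
finial [-42.  44.]
binL [ 110. -345.]
binR [-189. -340.]
tcp [-0.33235574  0.53669604] 0.2310073679464859
```

```bash
python3 -m jog '[{"offset":[0,0,0],"delta_rot":[0,0,0.18],"gripper":0},{"offset":[0,0,0],"delta_rot":[0,0,0.18],"gripper":0},{"offset":[0,0,0],"delta_rot":[0,0,0.18],"gripper":0},{"offset":[0,0,0],"delta_rot":[0,0,0.18],"gripper":0},{"offset":[0,0,0],"delta_rot":[0,0,0.18],"gripper":0},{"offset":[0,0,0],"delta_rot":[0,0,0.18],"gripper":0},{"offset":[0.022,0.05,0],"delta_rot":[0,0,0],"gripper":0},{"offset":[0.022,0.05,0],"delta_rot":[0,0,0],"gripper":0},{"offset":[0.022,0.05,0],"delta_rot":[0,0,0],"gripper":0},{"offset":[0.022,0.05,0],"delta_rot":[0,0,0],"gripper":0}]' 60
python3 -m jog '[{"offset":[0.022,0.05,0],"delta_rot":[0,0,0],"gripper":0},{"offset":[0.022,0.05,0],"delta_rot":[0,0,0],"gripper":0},{"offset":[0.022,0.05,0],"delta_rot":[0,0,0],"gripper":0},{"offset":[0.022,0.05,0],"delta_rot":[0,0,0],"gripper":0},{"offset":[0.022,0.05,0],"delta_rot":[0,0,0],"gripper":0},{"offset":[0.022,0.05,0],"delta_rot":[0,0,0],"gripper":0},{"offset":[0,0,0],"delta_rot":[0,0,0],"gripper":0}]'
python3 - <<'E'
from h import *
s=read_state();print(toB(s["ee_pos"]),s["ee_pos"],s["ee_rot"],s["joints"],s["opening"])
for n in("wrist",):
    f=grab_frame(n);cv2.imwrite("pics/w1.png",f["pixels"][:,:,::-1])
E
```

```text
time_s: 1.45
ee_pos: [0.3106, 0.2909, 0.2313]
ee_rot: [[0.996, 0.091, 0.0], [0.091, -0.996, 0.0], [0.0, -0.0, -1.0]]
contact_force: [0.6, 1.0, -0.4]
opening: 0.0002
time_s: 2.33
ee_pos: [0.4702, 0.0029, 0.2308]
ee_rot: [[0.996, 0.087, -0.0], [0.087, -0.996, -0.0], [-0.0, 0.0, -1.0]]
contact_force: [-0.1, 1.0, -0.2]
opening: 0.0001
[-0.11222579  0.03348706] [0.47018233 0.00287629 0.23076499] [[ 9.96217176e-01  8.68977336e-02 -3.50234115e-04]
 [ 8.68976332e-02 -9.96217203e-01 -2.92511284e-04]
 [-3.74327818e-04  2.60970249e-04 -9.99999896e-01]] [-1.67234805e-01  1.69651508e-01 -1.74987076e-01  1.22645440e+00
 -3.46729113e-04  1.31655415e+00] 5.2269960027340255e-05
```

View pics/w1.png

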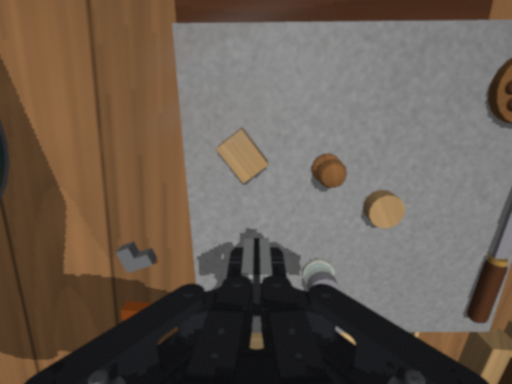

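Wrist view: block (243,156), finial (328,172), round (385,208) and jar (319,272) are all undisturbed, and the notched piece is hidden behind the fingers. I'll lower behind it, offset toward the robot, so the first nudge turns its long side square to the fingers.

```bash
python3 -m jog '[{"offset":[-0.018,0.053,0],"delta_rot":[0,0,0.006],"gripper":0},{"offset":[0,0,0.05],"delta_rot":[0,0,0],"gripper":0},{"offset":[0,0,0.05],"delta_rot":[0,0,0],"gripper":0},{"offset":[0,0,0.05],"delta_rot":[0,0,0],"gripper":0},{"offset":[0,0.02,0],"delta_rot":[0,0,0],"gripper":0},{"offset":[0,0.012,0],"delta_rot":[0,0,0],"gripper":0},{"offset":[0,0.012,0],"delta_rot":[0,0,0],"gripper":0},{"offset":[0,0.012,0],"delta_rot":[0,0,0],"gripper":0},{"offset":[0,0,0],"delta_rot":[0,0,0],"gripper":0}]'
python3 -m jog '[{"offset":[0,-0.05,0],"delta_rot":[0,0,0],"gripper":0},{"offset":[0,-0.06,0],"delta_rot":[0,0,0],"gripper":0},{"offset":[0,0,0],"delta_rot":[0,0,0],"gripper":0}]'
python3 - <<'E'
from h import *
s=read_state();print(toB(s["ee_pos"]),s["ee_pos"])
f=grab_frame("wrist");g=grab_frame("top");a=f["pixels"][:,:,::-1]
b=cv2.resize(g["pixels"][150:255,190:330,::-1],None,fx=2.05,fy=2.05,interpolation=cv2.INTER_CUBIC)
h=384;b=cv2.resize(g["pixels"][150:255,250:330,::-1],(288,378),interpolation=cv2.INTER_CUBIC)
b=cv2.copyMakeBorder(b,0,6,0,0,cv2.BORDER_CONSTANT)
cv2.imwrite("pics/w2.png",np.hstack([a,b]))
E
```

```text
time_s: 3.5
ee_pos: [0.4608, -0.1053, 0.0815]
ee_rot: [[0.996, 0.084, 0.001], [0.084, -0.996, -0.0], [0.001, 0.0, -1.0]]
contact_force: [-1.0, 0.3, 0.2]
opening: -0.0003
time_s: 3.88
ee_pos: [0.4502, 0.0084, 0.0814]
ee_rot: [[0.996, 0.09, -0.0], [0.09, -0.996, 0.001], [-0.0, -0.001, -1.0]]
contact_force: [0.7, -0.3, -0.1]
opening: 0.0
[-0.13163613  0.0408294 ] [0.45017396 0.00838412 0.08139496]
```

View pics/w2.png

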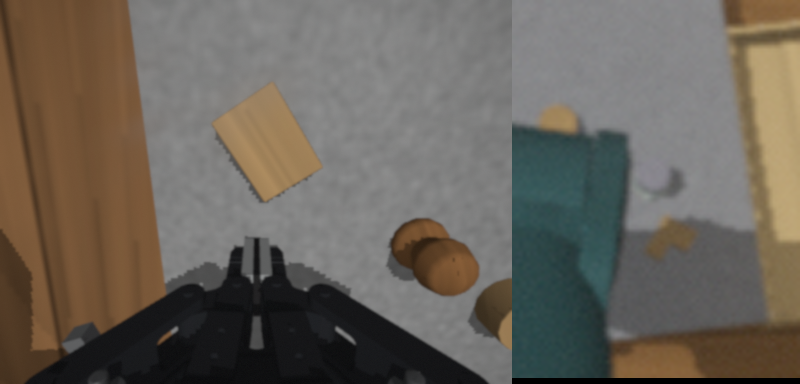

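Right panel: the notched piece has nudged forward and now sits in shadow at ~(670,238). Left panel: the block is just ahead of the fingers, corners (273,83), (322,166), (265,202), (212,124). My retreat was long and may have shifted it slightly. I'll measure both.

Run:
```python
from h import *
f=grab_frame("wrist");g=grab_frame("top")
for p in((273,83),(322,166),(265,202),(212,124)): print("blk",np.round(toB(ray(f,*p,.097))*1e3))
print("finial foot",toB(ray(f,420,245,.08)))
i=g["pixels"][195:235,270:320,::-1].astype(float)
i=np.clip(i*1.6,0,255).astype(np.uint8)
cv2.imwrite("pics/n3.png",cv2.resize(i,None,fx=10,fy=10,interpolation=cv2.INTER_CUBIC))
```

```text
blk [-123.  125.]
blk [-100.   90.]
blk [-126.   73.]
blk [-149.  109.]
finial foot [-0.03773052  0.03999131]
```

View pics/n3.png

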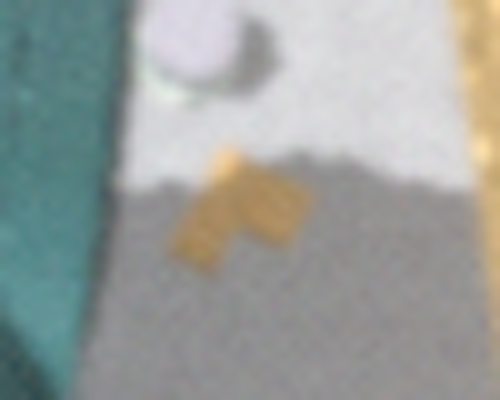

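Run:
```python
from h import *
g=grab_frame("top")
for n,u,v in(("apex",230,150),("left",170,245),("leftbot",208,272),("inner",232,222),("rightbot",290,248),("right",315,195)): print(n,np.round(toB(ray(g,u/10+269.6,v/10+194.6,.095))*1e3))
print("jar",np.round(toB(ray(g,190/10+269.6,60/10+194.6,.1))*1e3))
```

```text
apex [-80. -93.]
left [-111.  -68.]
leftbot [-121.  -80.]
inner [-105.  -90.]
rightbot [-116. -109.]
right [ -99. -120.]
jar [-48. -83.]
```

The notched piece turned only part of the way, and its long side still faces ~35° off. I'll give a second nudge on its near leg, then a centred push.

```bash
python3 -m jog '[{"offset":[0.005,0.05,0],"delta_rot":[0,0,0],"gripper":0},{"offset":[0,0.04,0],"delta_rot":[0,0,0],"gripper":0},{"offset":[0,0.010,0],"delta_rot":[0,0,0],"gripper":0},{"offset":[0,0.010,0],"delta_rot":[0,0,0],"gripper":0},{"offset":[0,0.010,0],"delta_rot":[0,0,0],"gripper":0},{"offset":[0,0,0],"delta_rot":[0,0,0],"gripper":0},{"offset":[0,-0.02,0],"delta_rot":[0,0,0],"gripper":0},{"offset":[0.022,0,0],"delta_rot":[0,0,0],"gripper":0},{"offset":[0,0,0],"delta_rot":[0,0,0],"gripper":0}]'
python3 - <<'E'
from h import *
s=read_state();print(toB(s["ee_pos"]),s["ee_pos"])
g=grab_frame("top")
i=np.clip(g["pixels"][195:235,270:320,::-1].astype(float)*1.6,0,255).astype(np.uint8)
cv2.imwrite("pics/n4.png",cv2.resize(i,None,fx=10,fy=10,interpolation=cv2.INTER_CUBIC))
E
```

```text
time_s: 5.25
ee_pos: [0.4874, -0.0917, 0.0813]
ee_rot: [[0.996, 0.086, 0.001], [0.086, -0.996, -0.0], [0.001, 0.0, -1.0]]
contact_force: [-1.0, -1.3, 0.3]
opening: -0.0001
[-0.10382377 -0.06223854] [ 0.48743876 -0.09165518  0.08127977]
```

View pics/n4.png

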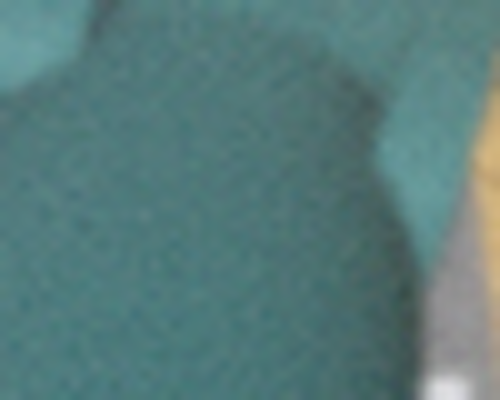

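The arm hides the piece in the top view. The scene camera looks from the far side, so I'll use that.

```bash
cat >> h.py <<'E'
def B2w(b,z):
    import json; c,a=json.load(open("fr.json")); return [c[0]+b[0]*np.cos(a)-b[1]*np.sin(a),c[1]+b[0]*np.sin(a)+b[1]*np.cos(a),z]
E
python3 - <<'E'
from h import *
g=grab_frame("scene")
u,v=proj(g,B2w((-.1,-.08),.09));print(u,v)
u0,v0=int(u)-55,int(v)-35;print(u0,v0)
cv2.imwrite("pics/s5.png",cv2.resize(g["pixels"][v0:v0+75,u0:u0+110,::-1],None,fx=7,fy=7,interpolation=cv2.INTER_CUBIC))
E
```

```text
221.10968993049977 176.82022015380028
166 141
```

View pics/s5.png

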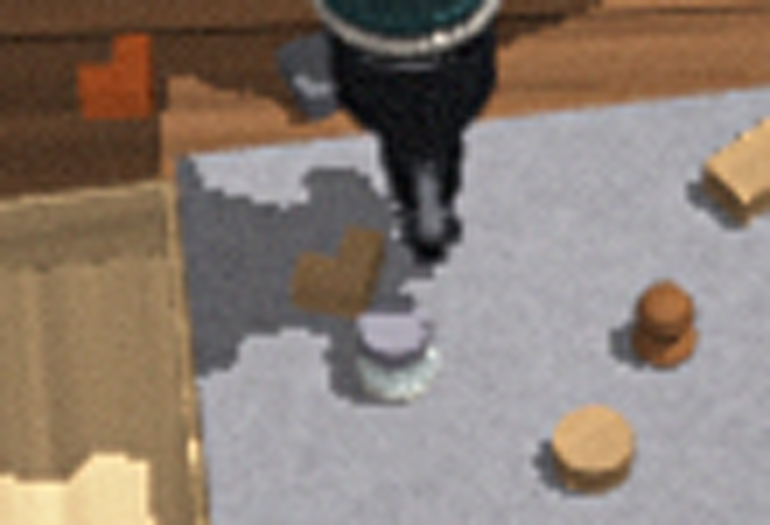

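The scene view is clear. The notched piece's long side, (383,232) to (368,312), now squarely faces the fingers at (430,250). The jar at (395,355) is close, but beside its path.

Run:
```python
from h import *
g=grab_frame("scene")
q=lambda u,v,z:np.round(toB(ray(g,u/7+165.5,v/7+140.5,z))*1e3)
for n,p in dict(ne=(383,232),nt=(350,230),inn=(338,262),tip=(295,260),tipb=(292,290),br=(368,302)).items(): print(n,q(*p,.095))
print("jarlid",q(393,335,.115),"jar left rim",q(357,335,.115),"jar right",q(432,335,.115),"edge",q(195,400,.075),q(180,180,.075), "fin",q(430,255,.081))
```

```text
ne [-110.  -82.]
nt [-114.  -97.]
inn [ -95. -105.]
tip [ -99. -125.]
tipb [ -82. -129.]
br [-69. -93.]
jarlid [-33. -84.] jar left rim [ -36. -101.] jar right [-31. -66.] edge [ -39. -180.] [-173. -177.] fin [-103.  -60.]
```

```bash
python3 -m jog '[{"offset":[0.016,0,0],"delta_rot":[0,0,0.006],"gripper":0},{"offset":[0,0.014,0],"delta_rot":[0,0,0],"gripper":0},{"offset":[0,0.012,0],"delta_rot":[0,0,0],"gripper":0},{"offset":[0,0.012,0],"delta_rot":[0,0,0],"gripper":0},{"offset":[0,0.012,0],"delta_rot":[0,0,0],"gripper":0},{"offset":[0,0.012,0],"delta_rot":[0,0,0],"gripper":0},{"offset":[0,0.012,0],"delta_rot":[0,0,0],"gripper":0},{"offset":[0,0,0],"delta_rot":[0,0,0],"gripper":0}]'
python3 - <<'E'
from h import *
s=read_state();print(toB(s["ee_pos"]))
g=grab_frame("scene")
u0,v0=166,141
cv2.imwrite("pics/s6.png",cv2.resize(g["pixels"][v0:v0+75,u0-20:u0+90,::-1],None,fx=7,fy=7,interpolation=cv2.INTER_CUBIC))
E
```

```text
time_s: 6.4
ee_pos: [0.5084, -0.1656, 0.0813]
ee_rot: [[0.997, 0.078, 0.0], [0.078, -0.997, -0.0], [0.0, 0.0, -1.0]]
contact_force: [0.7, 0.7, 0.0]
opening: -0.0001
[-0.08977721 -0.13776742]
```

View pics/s6.png

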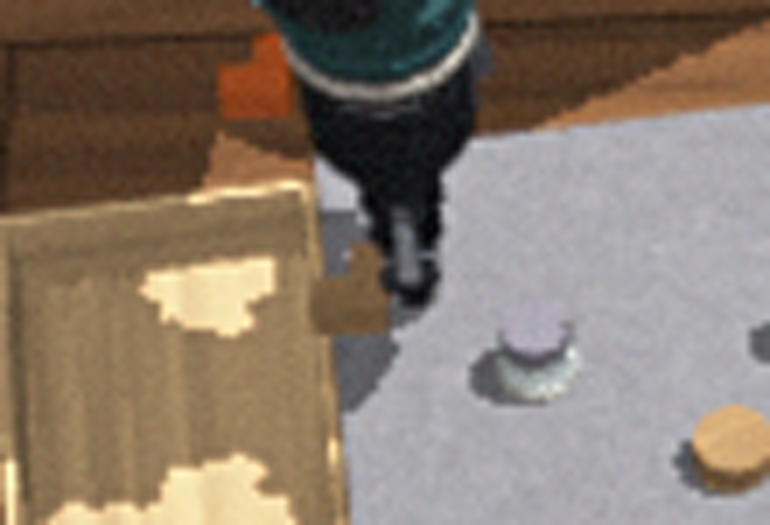

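The notched piece is flush on the fingers, with its front at the board edge (315,305). Next I push it over, lift, and travel behind the block with the tool turned to match the block's short side.

```bash
python3 -m jog '[{"offset":[0,0.012,0],"delta_rot":[0,0,0],"gripper":0},{"offset":[0,0.012,0],"delta_rot":[0,0,0],"gripper":0},{"offset":[0,0.012,0],"delta_rot":[0,0,0],"gripper":0},{"offset":[0,0.012,0],"delta_rot":[0,0,0],"gripper":0},{"offset":[0,0.012,0],"delta_rot":[0,0,0],"gripper":0},{"offset":[0,0.008,0],"delta_rot":[0,0,0],"gripper":0},{"offset":[0,0,0],"delta_rot":[0,0,0],"gripper":0},{"offset":[0,-0.01,-0.05],"delta_rot":[0,0,0],"gripper":0},{"offset":[0,0,-0.05],"delta_rot":[0,0,0],"gripper":0}]'
python3 -m jog '[{"offset":[-0.01,-0.055,0],"delta_rot":[0,0,0],"gripper":0},{"offset":[-0.01,-0.055,0],"delta_rot":[0,0,0],"gripper":0},{"offset":[-0.01,-0.055,0],"delta_rot":[0,0,0],"gripper":0},{"offset":[-0.01,-0.055,0],"delta_rot":[0,0,0],"gripper":0},{"offset":[-0.01,-0.055,0],"delta_rot":[0,0,0],"gripper":0},{"offset":[-0.01,-0.055,0],"delta_rot":[0,0,0],"gripper":0},{"offset":[0,0,0],"delta_rot":[0,0,-0.14],"gripper":0},{"offset":[0,0,0],"delta_rot":[0,0,-0.14],"gripper":0},{"offset":[0,0,0],"delta_rot":[0,0,-0.14],"gripper":0},{"offset":[0,0,0],"delta_rot":[0,0,-0.14],"gripper":0}]'
python3 - <<'E'
from h import *
s=read_state();print(toB(s["ee_pos"]),s["ee_pos"][2],np.arctan2(s["ee_rot"][1][0],s["ee_rot"][0][0])-.093)
g=grab_frame("scene");cv2.imwrite("pics/s7.png",cv2.resize(g["pixels"][140:265,135:320,::-1],None,fx=4.3,fy=4.3,interpolation=cv2.INTER_CUBIC))
E
```

```text
time_s: 7.58
ee_pos: [0.5124, -0.2215, 0.1824]
ee_rot: [[0.997, 0.08, -0.001], [0.08, -0.997, 0.001], [-0.001, -0.001, -1.0]]
contact_force: [0.4, -1.1, 0.5]
opening: 0.0
time_s: 8.82
ee_pos: [0.4267, 0.102, 0.1813]
ee_rot: [[0.8, 0.601, -0.0], [0.601, -0.8, 0.0], [-0.0, -0.0, -1.0]]
contact_force: [0.4, 0.2, 0.8]
opening: -0.0001
[-0.14631129  0.13624489] 0.18129373839725008 0.55119420208564
```

View pics/s7.png

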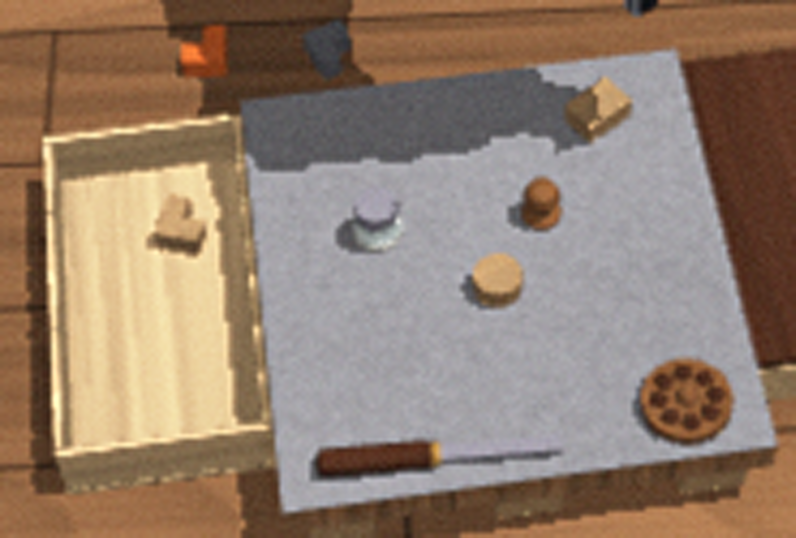

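The notched piece lies in the bin at (180,225), and everything else is standing. I'll check the block and round positions from this view.

Run:
```python
from h import *
g=grab_frame("scene")
q=lambda u,v,z:np.round(toB(ray(g,u/4.3+134.6,v/4.3+139.6,z))*1e3)
for p in((606,78),(632,101),(597,126),(567,108)): print("blk",q(*p,.097))
print("round",q(498,275,.095),"jarbase",q(376,232,.08),"fin",q(541,212,.08))
```

```text
blk [-149.  115.]
blk [-122.  132.]
blk [-102.  100.]
blk [-123.   79.]
round [26.  2.] jarbase [-38. -84.] fin [-37.  45.]
```

```bash
cat >> h.py <<'E'
def blobs(cam="scene",z=.096):
    g=grab_frame(cam);hsv=cv2.cvtColor(g["pixels"],cv2.COLOR_RGB2HSV)
    m=((hsv[...,1]>70)&(hsv[...,0]<30)&(hsv[...,2]>40)).astype(np.uint8)
    b=np.zeros_like(m);P=[proj(g,B2w(p,.08)) for p in((-.185,-.178),(.185,-.178),(.185,.175),(-.185,.175))]
    cv2.fillPoly(b,[np.int32(np.round(P))],1);m&=b
    n,l,st,c=cv2.connectedComponentsWithStats(m)
    for i in range(1,n):
        if st[i,4]<25: continue
        v,u=np.nonzero(l==i); Q=np.array([toB(ray(g,a,d,z)) for a,d in zip(u,v)],np.float32)*1e3
        r=cv2.minAreaRect(Q); print(cam,st[i,4],np.round(r[0]),np.round(r[1]),round(r[2]),"x",np.round([Q[:,0].min(),Q[:,0].max()]),"y",np.round([Q[:,1].min(),Q[:,1].max()]))
E
python3 -m jog '[{"offset":[0,-0.014,0.05],"delta_rot":[0,0,0],"gripper":0},{"offset":[0,0,0.05],"delta_rot":[0,0,0],"gripper":0},{"offset":[0,0.016,0],"delta_rot":[0,0,0],"gripper":0},{"offset":[0,0.012,0],"delta_rot":[0,0,0.04],"gripper":0},{"offset":[0,0.012,0],"delta_rot":[0,0,0.07],"gripper":0},{"offset":[0,0.012,0],"delta_rot":[0,0,0.07],"gripper":0},{"offset":[0,0,0],"delta_rot":[0,0,0],"gripper":0}]'
python3 - <<'E'
from h import *
s=read_state();print(toB(s["ee_pos"]),s["ee_pos"][2],np.arctan2(s["ee_rot"][1][0],s["ee_rot"][0][0])-.093)
blobs();blobs("top")
E
```

```text
time_s: 9.8
ee_pos: [0.45, 0.0691, 0.0828]
ee_rot: [[0.898, 0.44, 0.003], [0.44, -0.898, -0.0], [0.002, 0.001, -1.0]]
contact_force: [0.3, 0.1, -0.4]
opening: -0.0001
[-0.1261612   0.10133737] 0.08278045750948179 0.36260257873585244
scene 144 [-106.   69.] [44. 50.] 18 x [-132.  -79.] y [44. 96.]
scene 89 [-36.  45.] [30. 45.] 81 x [-58. -12.] y [28. 58.]
scene 114 [30. -0.] [32. 43.] 81 x [ 9. 53.] y [-18.  18.]
scene 336 [155. 120.] [63. 69.] 79 x [120. 191.] y [ 88. 154.]
scene 175 [ 171. -104.] [86. 22.] 86 x [158. 183.] y [-148.  -62.]
top 99 [ 159. -103.] [83. 15.] 84 x [150. 168.] y [-145.  -61.]
top 262 [142. 122.] [63. 65.] 40 x [110. 174.] y [ 89. 154.]
top 86 [20.  0.] [32. 33.] 84 x [ 4. 37.] y [-16.  17.]
```

```bash
python3 -m jog '[{"offset":[0,0.012,0],"delta_rot":[0,0,0.07],"gripper":0},{"offset":[0,0.012,0],"delta_rot":[0,0,0.07],"gripper":0},{"offset":[0,0.012,0],"delta_rot":[0,0,0.07],"gripper":0},{"offset":[0,0.012,0],"delta_rot":[0,0,0.07],"gripper":0},{"offset":[0,0.012,0],"delta_rot":[0,0,0.07],"gripper":0},{"offset":[0,0.012,0],"delta_rot":[0,0,0],"gripper":0},{"offset":[0,0.012,0],"delta_rot":[0,0,0],"gripper":0},{"offset":[0,0,0],"delta_rot":[0,0,0],"gripper":0}]'
python3 - <<'E'
from h import *
s=read_state();print(toB(s["ee_pos"]),s["ee_pos"][2],np.arctan2(s["ee_rot"][1][0],s["ee_rot"][0][0])-.093)
blobs()
E
```

```text
time_s: 10.9
ee_pos: [0.4697, -0.011, 0.0814]
ee_rot: [[0.994, 0.109, 0.0], [0.109, -0.994, -0.0], [0.0, 0.0, -1.0]]
contact_force: [0.0, -0.3, -0.5]
opening: -0.0003
[-0.1140052   0.01970449] 0.08136870159550129 0.01587718831338948
scene 141 [-103.  -14.] [46. 44.] 6 x [-127.  -78.] y [-37.   8.]
scene 87 [-36.  43.] [26. 45.] 81 x [-58. -12.] y [28. 58.]
scene 114 [30. -0.] [32. 43.] 81 x [ 9. 53.] y [-18.  18.]
scene 335 [155. 120.] [63. 69.] 79 x [121. 191.] y [ 88. 154.]
scene 174 [ 171. -104.] [86. 22.] 86 x [158. 183.] y [-148.  -62.]
```

```bash
python3 -m jog '[{"offset":[0,0.012,0],"delta_rot":[0,0,0.016],"gripper":0},{"offset":[0,0.012,0],"delta_rot":[0,0,0],"gripper":0},{"offset":[0,0.012,0],"delta_rot":[0,0,0],"gripper":0},{"offset":[0,0.012,0],"delta_rot":[0,0,0],"gripper":0},{"offset":[0,0.012,0],"delta_rot":[0,0,0],"gripper":0},{"offset":[0,0.012,0],"delta_rot":[0,0,0],"gripper":0},{"offset":[0,0.012,0],"delta_rot":[0,0,0],"gripper":0},{"offset":[0,0.012,0],"delta_rot":[0,0,0],"gripper":0},{"offset":[0,0,0],"delta_rot":[0,0,0],"gripper":0}]'
python3 - <<'E'
from h import *
s=read_state();print(toB(s["ee_pos"]),s["ee_pos"][2],np.arctan2(s["ee_rot"][1][0],s["ee_rot"][0][0])-.093)
blobs()
E
```

```text
time_s: 12.08
ee_pos: [0.4788, -0.1067, 0.0812]
ee_rot: [[0.996, 0.092, 0.0], [0.092, -0.996, -0.0], [0.0, 0.0, -1.0]]
contact_force: [-0.8, 1.4, 0.4]
opening: -0.0003
[-0.11379206 -0.07645578] 0.08124632965967908 -0.001079028582366831
scene 140 [-104. -109.] [43. 46.] 89 x [-127.  -81.] y [-131.  -87.]
scene 88 [-36.  45.] [30. 45.] 81 x [-58. -12.] y [28. 58.]
scene 113 [30. -0.] [32. 43.] 81 x [ 9. 53.] y [-18.  18.]
scene 336 [155. 122.] [66. 69.] 81 x [121. 191.] y [ 88. 154.]
scene 172 [ 171. -104.] [86. 22.] 86 x [158. 183.] y [-148.  -62.]
```

```bash
python3 -m jog '[{"offset":[0,0.012,0],"delta_rot":[0,0,0],"gripper":0},{"offset":[0,0.012,0],"delta_rot":[0,0,0],"gripper":0},{"offset":[0,0.012,0],"delta_rot":[0,0,0],"gripper":0},{"offset":[0,0.012,0],"delta_rot":[0,0,0],"gripper":0},{"offset":[0,0.012,0],"delta_rot":[0,0,0],"gripper":0},{"offset":[0,0.012,0],"delta_rot":[0,0,0],"gripper":0},{"offset":[0,0.014,0],"delta_rot":[0,0,0],"gripper":0},{"offset":[0,0.014,0],"delta_rot":[0,0,0],"gripper":0},{"offset":[0,0.014,0],"delta_rot":[0,0,0],"gripper":0},{"offset":[0,0.015,0],"delta_rot":[0,0,0],"gripper":0}]'
python3 -m jog '[{"offset":[0,0,0],"delta_rot":[0,0,0],"gripper":0},{"offset":[0,-0.01,-0.05],"delta_rot":[0,0,0],"gripper":0},{"offset":[0,0,-0.05],"delta_rot":[0,0,0],"gripper":0},{"offset":[0.03,-0.05,0],"delta_rot":[0,0,0],"gripper":0},{"offset":[0.03,-0.05,0],"delta_rot":[0,0,0],"gripper":0},{"offset":[0.03,-0.05,0],"delta_rot":[0,0,0],"gripper":0},{"offset":[0.03,-0.05,0],"delta_rot":[0,0,0],"gripper":0},{"offset":[0.016,-0.05,0],"delta_rot":[0,0,0],"gripper":0},{"offset":[0,0,0],"delta_rot":[0,0,0],"gripper":0}]'
python3 - <<'E'
from h import *
s=read_state();print(toB(s["ee_pos"]),s["ee_pos"][2],np.arctan2(s["ee_rot"][1][0],s["ee_rot"][0][0])-.093)
blobs()
E
```

```text
time_s: 13.38
ee_pos: [0.4908, -0.2353, 0.0813]
ee_rot: [[0.996, 0.093, -0.0], [0.093, -0.996, 0.0], [-0.0, -0.0, -1.0]]
contact_force: [0.9, -0.9, -0.9]
opening: 0.0005
time_s: 14.5
ee_pos: [0.602, 0.0406, 0.1809]
ee_rot: [[0.995, 0.097, -0.001], [0.097, -0.995, 0.0], [-0.001, -0.001, -1.0]]
contact_force: [0.5, -0.5, -0.2]
opening: -0.0001
[0.02251467 0.05884891] 0.18092978839274476 0.0043640965931589365
scene 88 [-36.  43.] [26. 45.] 81 x [-58. -12.] y [28. 58.]
scene 114 [32. -1.] [32. 47.] 81 x [ 9. 56.] y [-18.  17.]
scene 336 [155. 122.] [66. 69.] 81 x [121. 191.] y [ 88. 154.]
scene 174 [ 171. -104.] [86. 22.] 87 x [158. 183.] y [-148.  -62.]
```

```bash
python3 -m jog '[{"offset":[0,0,0.05],"delta_rot":[0,0,0],"gripper":0},{"offset":[0,0,0.05],"delta_rot":[0,0,0],"gripper":0},{"offset":[0,0.02,0],"delta_rot":[0,0,0],"gripper":0},{"offset":[0,0.012,0],"delta_rot":[0,0,0],"gripper":0},{"offset":[0,0.012,0],"delta_rot":[0,0,0],"gripper":0},{"offset":[0,0.012,0],"delta_rot":[0,0,0],"gripper":0},{"offset":[0,0.012,0],"delta_rot":[0,0,0],"gripper":0},{"offset":[0,0.012,0],"delta_rot":[0,0,0],"gripper":0},{"offset":[0,0,0],"delta_rot":[0,0,0],"gripper":0}]'
python3 - <<'E'
from h import *
s=read_state();print(toB(s["ee_pos"]),s["ee_pos"][2])
blobs()
E
```

```text
time_s: 15.68
ee_pos: [0.6095, -0.0434, 0.0813]
ee_rot: [[0.996, 0.092, 0.0], [0.092, -0.996, -0.0], [0.0, 0.0, -1.0]]
contact_force: [-0.5, 0.4, -0.2]
opening: -0.0003
[ 0.02219015 -0.02550185] 0.08125531506244703
scene 88 [-36.  45.] [30. 45.] 81 x [-58. -12.] y [28. 58.]
scene 115 [ 32. -56.] [32. 47.] 82 x [ 8. 55.] y [-73. -38.]
scene 335 [156. 122.] [65. 69.] 79 x [121. 191.] y [ 88. 154.]
scene 175 [ 171. -104.] [86. 22.] 87 x [158. 183.] y [-148.  -62.]
```

Round is tracking straight, and it clears the jar laterally.

```bash
python3 -m jog '[{"offset":[0,0.012,0],"delta_rot":[0,0,0],"gripper":0},{"offset":[0,0.012,0],"delta_rot":[0,0,0],"gripper":0},{"offset":[0,0.012,0],"delta_rot":[0,0,0],"gripper":0},{"offset":[0,0.012,0],"delta_rot":[0,0,0],"gripper":0},{"offset":[0,0.012,0],"delta_rot":[0,0,0],"gripper":0},{"offset":[0,0.012,0],"delta_rot":[0,0,0],"gripper":0},{"offset":[0,0,0],"delta_rot":[0,0,0],"gripper":0}]'
python3 - <<'E'
from h import *
s=read_state();print(toB(s["ee_pos"]),s["ee_pos"][2])
blobs()
E
```

```text
time_s: 16.6
ee_pos: [0.6161, -0.1151, 0.0812]
ee_rot: [[0.996, 0.092, -0.0], [0.092, -0.996, -0.0], [-0.0, 0.0, -1.0]]
contact_force: [-0.1, 0.3, -0.0]
opening: -0.0003
[ 0.02212817 -0.09754305] 0.08117136653476721
scene 86 [-36.  43.] [26. 45.] 81 x [-58. -12.] y [28. 58.]
scene 121 [  32. -128.] [45. 39.] 33 x [ 9. 56.] y [-146. -108.]
scene 336 [155. 122.] [66. 69.] 81 x [121. 191.] y [ 88. 154.]
scene 172 [ 171. -104.] [86. 22.] 86 x [158. 183.] y [-148.  -62.]
```

```bash
python3 -m jog '[{"offset":[0,0.012,0],"delta_rot":[0,0,0],"gripper":0},{"offset":[0,0.012,0],"delta_rot":[0,0,0],"gripper":0},{"offset":[0,0.012,0],"delta_rot":[0,0,0],"gripper":0},{"offset":[0,0.012,0],"delta_rot":[0,0,0],"gripper":0},{"offset":[0,0.014,0],"delta_rot":[0,0,0],"gripper":0},{"offset":[0,0.014,0],"delta_rot":[0,0,0],"gripper":0},{"offset":[0,0.014,0],"delta_rot":[0,0,0],"gripper":0},{"offset":[0,0.014,0],"delta_rot":[0,0,0],"gripper":0},{"offset":[0,0.005,0],"delta_rot":[0,0,0],"gripper":0},{"offset":[0,0,0],"delta_rot":[0,0,0],"gripper":0}]'
python3 -m jog '[{"offset":[0,-0.01,-0.05],"delta_rot":[0,0,0],"gripper":0},{"offset":[0,0,-0.05],"delta_rot":[0,0,0],"gripper":0},{"offset":[0,-0.03,-0.05],"delta_rot":[0,0,0],"gripper":0},{"offset":[-0.03,-0.05,0],"delta_rot":[0,0,0],"gripper":0},{"offset":[-0.03,-0.05,0],"delta_rot":[0,0,0],"gripper":0},{"offset":[-0.03,-0.05,0],"delta_rot":[0,0,0],"gripper":0},{"offset":[-0.03,-0.05,0],"delta_rot":[0,0,0],"gripper":0},{"offset":[0,0,0],"delta_rot":[0,0,0],"gripper":0},{"offset":[0,0,0],"delta_rot":[0,0,0],"gripper":0}]'
python3 - <<'E'
from h import *
blobs()
g=grab_frame("scene");cv2.imwrite("pics/s9.png",cv2.resize(g["pixels"][130:265,125:320,::-1],None,fx=4.1,fy=4.1,interpolation=cv2.INTER_CUBIC))
E
```

```text
time_s: 17.9
ee_pos: [0.6261, -0.2229, 0.0812]
ee_rot: [[0.996, 0.092, -0.0], [0.092, -0.996, 0.0], [-0.0, -0.0, -1.0]]
contact_force: [-1.2, 0.7, 0.1]
opening: 0.0
time_s: 19.02
ee_pos: [0.4846, 0.0053, 0.2316]
ee_rot: [[0.996, 0.094, 0.001], [0.094, -0.996, -0.0], [0.001, 0.0, -1.0]]
contact_force: [-0.2, -0.6, -0.5]
opening: 0.0002
scene 88 [-36.  45.] [30. 45.] 81 x [-58. -12.] y [28. 58.]
scene 336 [155. 122.] [66. 69.] 81 x [121. 191.] y [ 88. 154.]
scene 172 [ 171. -104.] [86. 21.] 86 x [158. 183.] y [-148.  -62.]
```

View pics/s9.png

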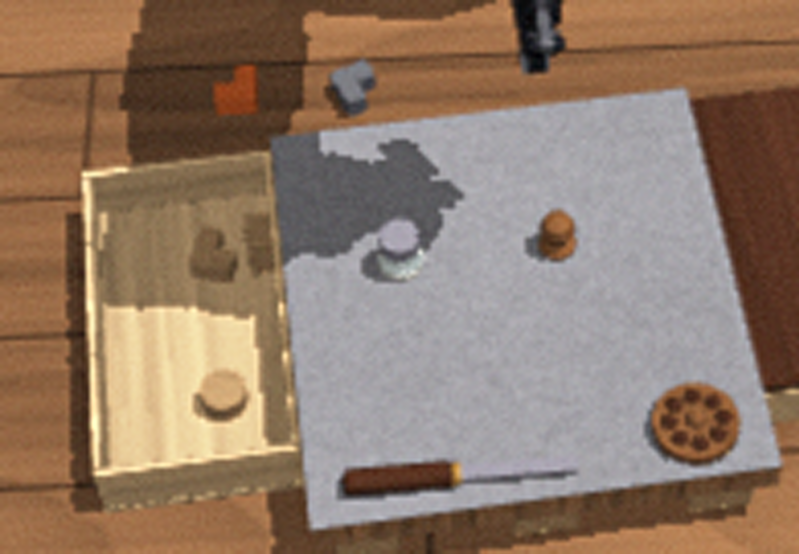

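All three pieces are in the bin: notched (213,255), block (258,243) beside the near wall, and round (222,393). The jar, finial, rosette and chisel are in place, so I'm handing in.

```bash
python3 -c "
from workcell import *
print(hand_in())"
```

```text
the job is handed in; nothing more can be done
None
```

All three off-cuts are in the scrap bin. I swept them along the board with closed fingers, notched piece first, then the block, then the round one, and none was picked up. The job was handed in at about 19 s.

- **Last picture:** all three pieces are inside the bin. The block is in shadow against the wall next to the board and may be leaning. The fingers are clear of everything.
- **Other objects:** the jar, finial, rosette and chisel look unmoved. Measured positions for the finial, rosette and chisel stayed the same to within about 2 mm during the later sweeps. I only checked the jar by eye.
- **One slip:** backing away after the first nudge on the notched piece went too far. It pushed the block about 40 mm the wrong way along the board. I measured it again and swept it in normally.
- **Camera disagreement:** the scene and top cameras gave positions up to about 12 mm apart. That was within the clearances I used.
- **Forces:** contact-force readings between moves stayed under 2 N.

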